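Lock the hold-down bar of the filter fixture with its pin

ROBOT

A 7-joint arm with a two-finger parallel gripper is mounted at the origin on the work surface; the furniture and walls round the work are solid. World frame = base frame: x ahead of the robot, y to its left, z up, the work surface at z = 0. Lengths are in m, angles in rad, forces in N, time in s.
With the tool pointing down it reaches from about 0.4 to 0.85 m from the base axis. Payload 4.5 kg.
Tool frame: the origin (TCP) lies at the very end of the fingers, on their centre line; the grasp point (between the pads) lies 19 mm behind it (r.grip_depth is the z of the grasp point in the tool frame, in m); z points along the fingers, y is the line along which they close (so a half turn about z gives the same grasp; the last joint's range is limited). The gripper opens to 88 mm and grips with 3 to 60 N. Pads are 18 mm wide; open, the fingers measure 123 mm over their backs; the gripper's body (75 mm by 187 mm) begins 45 mm behind the grasp point.
Start: joints at [-1.243, 0.689, -0.195, 1.565, 0.157, 0.902, -0.215], TCP at [0.181, 0.598, 0.239] pointing down, gripper open.
Joint ranges: [-3.01, 3.01], [-0.46, 2.08], [-1.47, 1.51], [0.13, 2.56], [-1, 4.14], [0.04, 2.09], [-2.66, 2.66]. Speed limits (rad/s): [2.57, 2.57, 3.14, 3.14, 3.14, 3.14, 3.14].

INTERFACE

Orientations are given as a unit quaternion [x, y, z, w].
In Python, from plant import r gives the robot as it stands.
- The arm moves only by the tool steer_hand, called in YAML: its name, and indented under it one key for each argument. Schema: {"type":"object","properties":{"ticks":{"type":"array","items":{"type":"object","properties":{"jaw":{"type":"number"},"pos":{"type":"array","items":{"type":"number"},"minItems":3,"maxItems":3},"rotvec":{"type":"array","items":{"type":"number"},"minItems":3,"maxItems":3}},"additionalProperties":false,"required":["jaw"]},"minItems":1,"maxItems":10},"grip_force":{"type":"number"},"only":{"type":"string"},"quiet":{"type":"boolean"},"lines":{"type":"string"}},"required":["ticks"],"additionalProperties":false}. ticks is a list of rows, 1 to 10 of them, each an object with the fields jaw (the opening from 0.0 (shut) to 1.0 (fully open)), pos (a list: dx, dy, dz in cm), rotvec (a list: a rotation vector rx, ry, rz in rad); a field left out counts as zero (the opening has to be given); each row is the pose to reach, as a shift and turn from the pose commanded when the call began, along the tool's axes at that moment; what a row does not reach only later rows make up. A row lasts 1/10 s, in which the tool goes at most 0.05 m and 0.15 rad, less where a joint would pass 70% of its speed; a pose out of reach is approached as far as the arm can. The fingers move at their own pace and stop on an object; grip_force is the grip in N (left out, the last holds). Time passes only in rows, so rows that do not move let the fingers close. The tool returns the time, the measured TCP pose, the force, the opening and the grip force at its end. only (a regular expression) keeps the lines of the reply that match it, lines (a string "A,B") keeps lines A to B, and quiet returns only ok. Input that does not fit is refused with a message, and nothing moves.
- r.get_state(): the state, without advancing time (a new reading comes with each control period).
- r.snapshot(name): name is "side" or "top" or "wrist"; returns the picture (400x640x3 uint8, red, green, blue); there is no depth.
- r.camera_params(name): a dict with "fx", "fy", "cx", "cy" (pixels), "rvec" (rotation vector, rad) and "tvec" (3), from world to camera coordinates, as OpenCV has them. Camera axes: x right, y down, z forward; pixel columns grow to the right and rows downward; lengths in m; the calibration is good to about 2 mm. A picture is of the moment at which its call begins: read the wrist's pose just before it. camera_params takes no time and is no camera call; for the wrist camera it gives the pose at the moment of the call.
- r.finish_job(): hands the job in; it is judged then, once.
The state is a dict: "clock": time; "q": joint angles; "qd": joint speeds; "joint_torque": joint torques, N m; "tool_pos": TCP position; "eef_rot": TCP orientation; "contact_force": force on the tool from outside, world axes, zero at the start; "moment": the same for the moment, N m; "opening": opening from 0.0 (shut) to 1.0 (fully open); "finger_force": force on a finger pad.
Only numpy, scipy, OpenCV 4.12 (cv2) and the standard library are available. Lean on these libraries where they do the work, as an engineer would, in place of code of your own. Each camera call takes 0.05 s, during which the arm holds its last target. There are 200 camera calls.

TASK

On the sloped fixture, swing the steel hold-down bar fully home so that its eye lies between the two ears of the blue yoke. Lock it there: take the orange-headed pin out of its grey block and push it through the upper ear, the eye and the lower ear until its flange sits flush on the upper ear, and let go. Leave the roll, the tape and the elbow fitting where they are.

Things in the scene. Friction and masses are not known exactly. Their poses are not given: they have to be found in the camera images.
- fixture: Grey-based fixture fixed to the bench, 165 x 210 mm, 10 mm base plate; origin at the centre of its underside. x is level, from its low side (roughly facing the robot) to its high side. Its white plate slopes up 30 deg towards +x. A white filter 50 mm thick lies on the plate, under the bar; the blue yoke stands at the high edge, the bar's hinge at the low edge.
- yoke: Blue C-shaped yoke on the fixture: two round ears, 32 mm across, 10 mm thick, 14 mm apart, with 15 mm through holes. Origin: on the hole axis, on the upper ear's top face (164 mm above the bench). z: out along the hole axis, 30 deg from vertical, leaning to the fixture's low side; x: up the slope; y: level, to the left. Lower ear z -24 to -34 mm, 45 mm free below it.
- yoke_web (a point): Top of the yoke's web, the upright that joins the ears, on their -y side: yoke frame (0, -28, 0) mm; same axes as the yoke. The web spans yoke y -22 to -34 mm and is 28 mm long in x. The ears' +y side is open: the bar enters there. Near the yoke only the bar's red post stands above yoke z 0.
- bar (a joint): Hinge (rad) of the steel hold-down bar. 0 = fully home against its stop, eye in line with the ears; grows to 1.1 as the eye swings out to the yoke's +y. Axis parallel to yoke z, at yoke x -100, y 0 mm; the bar runs along yoke x when home. Friction 0.12 N m: it stays where it is left.
- bar_eye (a point): Centre of the bar's eye on its top face, 100 mm from the hinge axis; x along the bar outwards, z along the eye's axis. Eye 32 mm across, hole 15 mm, bar 10 mm thick and 20 mm wide. Bar home: at yoke frame (0, 0, -12) mm, 2 mm clear of both ears.
- bar_post (a point): On the axis of the round red upright post on the bar, 22 mm above the bar's top face: post 12 mm in diameter, 30 mm tall, parallel to the hinge axis, 50 mm from it towards the eye. Bar home: at yoke frame (-50, 0, 10) mm. x along the bar to the eye, z along the post.
- pin: Loose pin, about 90 g: steel shaft 12 mm in diameter, 46 mm long, last 9 mm tapering to 5 mm; flange 28 mm across, 4 mm thick; square orange grip 20 x 20 mm, 32 mm tall. Origin: on the axis at the flange's underside. z from shaft to grip (shaft tip z -46, grip z 4 to 36 mm); x, y square to the grip's flats. Starts upright in the block, flange on its top.
- pin_block: Grey storage block fixed to the bench, 70 x 70 mm, 52 mm tall, origin at the centre of its underside, with one upright 14 mm hole at its centre in which the pin stands.
- white_roll: White label roll, 72 mm across, 40 mm tall, standing loose flat on the bench; bystander. Origin centre of underside.
- black_tape: Black tape roll, 62 mm across, 19 mm tall, loose on the bench; bystander. Origin centre of underside.
- elbow: White push-in elbow fitting, 37 x 37 x 18 mm, loose on the bench; bystander. Origin centre of underside.

How it is judged:
By the outcome, as a careful person would: the job done as asked, in the order asked, and still so for the second after the job is handed in, with the robot touching nothing.
It also fails if it takes over 51 s, if anything falls off the work surface, if the arm or the gripper's body presses on something with over 40 N, if the wrist force passes 120 N, or if a joint passes its speed limit or range.

## Working session

There is one attempt and no reset: what is moved stays moved. The work goes in short steps, Python scripts to look and compute and a tool call to move; the robot and the scene stay as the last step left them, time stands still between calls to the robot, and variables do not carry over. Pictures are saved under pics/ and viewed, at most 10 in all, crops included, and the job is handed in when it is done.

```bash
ls; mkdir -p pics
```

Create h.py:
```python
import numpy as np,cv2
from scipy.spatial.transform import Rotation as R
from plant import r
def cam(n):
    c=r.camera_params(n);K=np.array([[c['fx'],0,c['cx']],[0,c['fy'],c['cy']],[0,0,1.]])
    return K,np.array(c['rvec'],float).ravel(),np.array(c['tvec'],float).ravel()
def proj(n,P,c=None):
    K,rv,t=c or cam(n);return cv2.projectPoints(np.array(P,float).reshape(-1,1,3),rv,t,K,None)[0].reshape(-1,2)
def ray(n,uv,c=None):
    K,rv,t=c or cam(n);M=R.from_rotvec(rv).as_matrix()
    d=M.T@np.linalg.inv(K)@np.array([*uv,1.]);return -M.T@t,d/np.linalg.norm(d)
def tri(obs): # [(cam tuple, uv)]
    A=np.zeros((3,3));b=np.zeros(3);rs=[ray(None,uv,c) for c,uv in obs]
    for o,d in rs:
        P=np.eye(3)-np.outer(d,d);A+=P;b+=P@o
    x=np.linalg.solve(A,b);return x,[np.linalg.norm((np.eye(3)-np.outer(d,d))@(x-o)) for o,d in rs]
def onplane(n,uv,z,c=None):
    o,d=ray(n,uv,c);return o+d*(z-o[2])/d[2]
def snap(n,f):
    im=r.snapshot(n);cv2.imwrite(f'pics/{f}.png',im[:,:,::-1]);return im
```

Run:
```python
from h import *
a=snap('side','side0');b=snap('top','top0')
cv2.imwrite('pics/a.png',np.vstack([a,b])[:,:,::-1])
for n in('side','top','wrist'):
    K,rv,t=cam(n);print(n,K[0,0],-R.from_rotvec(rv).as_matrix().T@t,R.from_rotvec(rv).as_matrix()[2])
s=r.get_state();print(s['clock'],s['tool_pos'],s['eef_rot'],s['opening'],r.grip_depth)
```

```text
pics
plant.py
side 397.96073976380717 [ 0.42220945 -0.80638703  0.51571283] [ 0.06066759  0.89676205 -0.43833466]
top 421.50615653237355 [ 0.36861081 -0.00700254  1.07961358] [ 0.08015176  0.01644792 -0.99664696]
wrist 291.3784717607199 [0.1160306  0.61732752 0.38372079] [ 0.25715517 -0.07913435 -0.96312459]
0.1 [0.1808633  0.5976623  0.23800242] [ 1.46323964e-01  9.89236379e-01 -8.24957066e-04 -6.21333320e-05] 1.0020858022039365 -0.0187
```

View pics/side0.png

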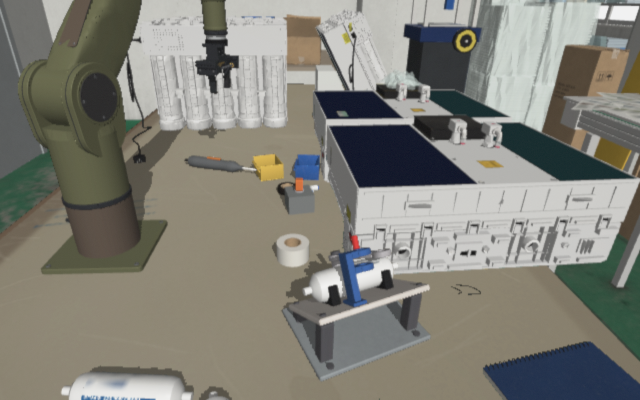

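View pics/top0.png

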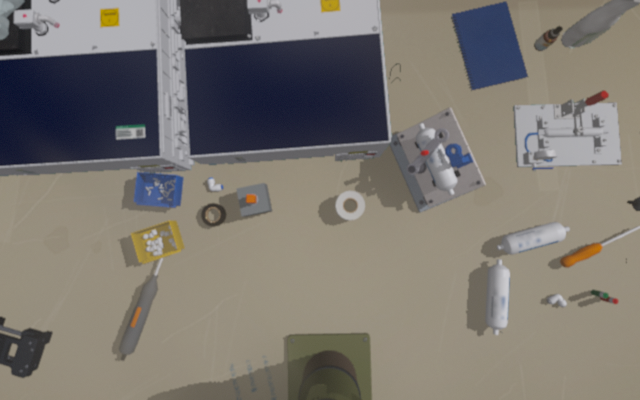

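The side view shows the block and pin near (299,190), the fixture and yoke near (355,275), and the red post near (355,243). In the top view the pin is near (251,199), the fixture near (438,160) and the yoke near (458,155). I'll enlarge both.

Run:
```python
import cv2,numpy as np
t=cv2.imread('pics/top0.png');s=cv2.imread('pics/side0.png')
f=lambda im,x,y,w,h,k:cv2.resize(im[y:y+h,x:x+w],None,fx=k,fy=k,interpolation=cv2.INTER_CUBIC)
# left: top fixture 385..485 x 105..215 @4 ; right: side fixture 280..430 x 225..375 @4...
A=f(t,385,105,100,75,4);B=f(s,300,230,100,75,4);C=f(t,226,170,50,50,6);D=f(s,270,165,50,50,6)
o=np.zeros((600,800,3),np.uint8);o[:300,:400]=A;o[:300,400:]=B;o[300:,:300]=C;o[300:,400:700]=D
cv2.imwrite('pics/c1.png',o)
```

```text
(no output)
```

View pics/c1.png

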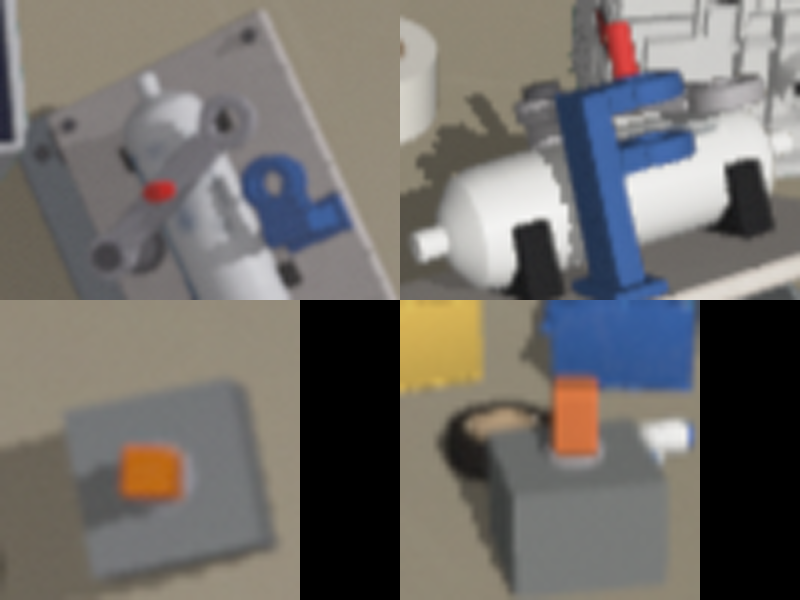

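The crops show:
- **Top view:** ear hole (454.3,150.8), hinge (411.8,169.3), post top (425,152.8), eye (442,134.5), grip top (251,198.7).
- **Side view:** grip top about (299.3,179).

Next I triangulate these and fit the fixture pose.

Add to h.py:
```python
def yoke(x,y,yaw,z=.164):
    a=np.pi/6;Rz=R.from_euler('z',yaw).as_matrix()
    X=Rz@[np.cos(a),0,np.sin(a)];Z=Rz@[-np.sin(a),0,np.cos(a)];return np.array([x,y,z]),np.c_[X,np.cross(Z,X),Z]
def barpts(th): # eye top, post top in yoke frame
    c,s=np.cos(th),np.sin(th);return np.array([[-100+100*c,100*s,-12],[-100+50*c,50*s,18]])/1e3
```

Run:
```python
from h import *
from scipy.optimize import least_squares
ct,cs=cam('top'),cam('side')
print('pin',tri([(ct,(251,198.7)),(cs,(299.3,179.2))]), onplane(0,(251,198.7),.088,ct))
# side post top centre: crop (617,25)->
sp=(300+217/4,230+24/4)
print('post',tri([(ct,(425,152.8)),(cs,sp)]))
top=[((0,0,0),(454.3,150.8)),('e',(442,134.5)),('p',(425,152.8)),((-.1,0,-.012),(411.8,169.3))]
def f(p,full=0):
    o,M=yoke(*p[:3]);e,po=barpts(p[3]);res=[]
    for k,uv in top:
        P=o+M@(e if k=='e' else po if k=='p' else np.array(k));res.append(proj(0,P,ct)[0]-uv)
    res.append(proj(0,o+M@po,cs)[0]-sp)
    return np.array(res).ravel()
x0=onplane(0,(454.3,150.8),.164,ct)
s=least_squares(f,[x0[0],x0[1],-1.2,.8]);print(s.x,s.fun.reshape(-1,2).round(1));o,M=yoke(*s.x[:3]);print(M,'home',o+M@[-.05,0,.01],'post',o+M@barpts(s.x[3])[1])
```

```text
pin (array([0.44024509, 0.17629866, 0.08583653]), [np.float64(0.001641755684859399), np.float64(0.0016417556848593291)]) [0.43844701 0.17585858 0.088     ]
post (array([ 0.52754007, -0.22340949,  0.15230669]), [np.float64(0.0008204417793546797), np.float64(0.0008204417793546829)])
[ 0.52664417 -0.28251561 -1.21739583  0.46006185] [[-0.9  0.4]
 [ 0.3  0.2]
 [-0.9 -0.4]
 [ 1.9 -0.8]
 [-0.5 -0.4]]
[[ 2.99722864e-01  9.38201261e-01 -1.73045076e-01]
 [-8.12506126e-01  3.46090152e-01  4.69100631e-01]
 [ 5.00000000e-01 -2.77555756e-17  8.66025404e-01]] home [ 0.50992758 -0.2371993   0.14766025] post [ 0.52781327 -0.22153922  0.15198908]
```

Triangulated heights match the text: pin top 0.086 against 0.088, and post top 0.152 against 0.152. Next, a wrist-camera view above the fixture. I also check the height of the nearby box.

Add to h.py:
```python
def go(p,M):
    s=r.get_state();C=R.from_quat(s['eef_rot']).as_matrix()
    print('t',round(s['clock'],2),'d',(C.T@(np.array(p)-s['tool_pos'])).round(4),'rot',R.from_matrix(C.T@M).as_rotvec().round(4))
def tool(zax,yax):
    z=zax/np.linalg.norm(zax);y=yax-z*(z@yax);y/=np.linalg.norm(y);return np.c_[np.cross(y,z),y,z]
```

Run:
```python
from h import *
print('box corner',tri([(cam('top'),(390,150)),(cam('side'),(346,185))]))
o,M=yoke(.5266,-.2825,-1.217)
T=tool(-M[:,2],M[:,1]);print(T)
K,rv,t=cam('wrist');s=r.get_state();C=R.from_quat(s['eef_rot']).as_matrix()
W=R.from_rotvec(rv).as_matrix();cp=-W.T@t;print('cam in tool',C.T@(cp-s['tool_pos']),'fwd',C.T@W[2])
p=o+M@[-.04,0.02,.11];print(p);go(p,T)
```

```text
box corner (array([ 0.52339263, -0.13744865,  0.21049794]), [np.float64(0.0011069781437905994), np.float64(0.001106978143790725)])
[[-3.00044455e-01  9.38064195e-01  1.73230747e-01]
 [ 8.12387423e-01  3.46461494e-01 -4.69032097e-01]
 [-5.00000000e-01 -3.64133972e-18 -8.66025404e-01]]
cam in tool [ 0.06773224 -0.00018631 -0.14572629] fwd [-2.68938545e-01  2.89760416e-04  9.63157295e-01]
[ 0.51430412 -0.19148174  0.23926279]
t 0.1 d [-5.476e-01 -6.588e-01 -1.000e-04] rot [ 0.2401 -0.4847  0.9018]
```
Box corner at x .523, y -.137, height .21! That's close: post home at (.51,-.237,.148). Tool leaning to +y: body in direction Yz from the post: (-.173,.469,.866). At distance s from TCP: s=0.1: (.49,-.19,.234). Body width 187 along tool y=(.938,.346): +.094 → (.58,-.157,.234), thickness 75/2 along tool x (-.3,.81,-.5): + .037*→ (.57,-.127,.215). That's inside the box corner region (x>.523,y>-.137, z<.21)? z .215 just above. Tight! With camera at tool x +.068, at -0.146: position = TCP + .068*(-.3,.81,-.5) + .146*(-.17,.47,.866) → dy=.055+.068=.12, dz=-.034+.126=.09. Post TCP (.51,-.237,.148)→camera (.465,-.114,.24). Camera body may hit the box; x .465 <.523, so OK-ish. Alternative: flip tool by 180° about z: tool y = -Yy, tool x flipped = (.3,-.81,.5): camera on the outer side, away from box, and higher. Better clearance! Rotational change: need rotation by 180°: j7 from... j7 currently -.215, range ±2.66. Base rotation rotates -96°; needed tool y angle: -160° relative to -23 radial: -137° vs +43°. j7 would change 137°=2.4 rad → 2.4-.215 or -2.6. Ok maybe within range depending on sign. Rotation of the body 187 wide the same, thickness same symmetric. Camera isn't in the collision perhaps. Alternatively for post: tool y along yoke x (closing along bar) instead: then pushing with side of fingers (post held between along bar direction); body wide direction along slope X =(.3,-.81,.5), symmetric ±.094 → body at s=.064: TCP(.51,-.237,.148)+.064*Yz=(.499,-.207,.203) -.094*X → (.471,-.131,.156): x .471<.523 + thickness .037*.938=.035→ .506. Marginal; just clear of the corner. Hmm. The other: tool y along Yy intermediate rotation, e.g. tool y rotated such that the +x end rotates away from the box: body long axis direction parallel to world (cos, sin) with negative y at +x: e.g. tool y ≈ (0.9,-.35): angle -21 → that's a 41° rotation from Yy toward X, i.e. toward radial—which is the natural wrist orientation! Body long axis points at (.9,-.4,.3ish): the +x end goes off to -y and up. Great: that's box-clear. And at pin insertion: ear at (.527,-.2825,.164), TCP at grasp of grip: z 4..36 grip, TCP at z≈+8 → body starts at 64 mm behind TCP: fine, more clear by .05 m in y.

Run:
```python
from h import *
o,M=yoke(.5266,-.2825,-1.217)
T=tool(-M[:,2],.755*M[:,1]+.656*M[:,0]);print(T)
p=o+M@[-.04,0.02,.14];print(p);go(p,T)
```

```text
[[ 0.38876638  0.90490431  0.17323075]
 [ 0.84047955 -0.27129876 -0.4690321 ]
 [-0.37743188  0.32794081 -0.8660254 ]]
[ 0.5091072  -0.17741078  0.26524356]
t 0.1 d [-0.5386 -0.6469 -0.0261] rot [ 0.0597 -0.5812  1.5978]
```

The manual's scale: shifts go in cm. Converting my numbers, -0.06 m is -6, -0.36 m is -36.

steer_hand:
  ticks:
    - {"jaw":1,"pos":[-30,-36,-6],"rotvec":[0.03,-0.3,0.85]}
    - {"jaw":1,"pos":[-30,-36,-6],"rotvec":[0.03,-0.3,0.85]}
    - {"jaw":1,"pos":[-30,-36,-6],"rotvec":[0.03,-0.3,0.85]}
    - {"jaw":1,"pos":[-30,-36,-6],"rotvec":[0.03,-0.3,0.85]}
    - {"jaw":1,"pos":[-30,-36,-6],"rotvec":[0.03,-0.3,0.85]}
    - {"jaw":1,"pos":[-30,-36,-6],"rotvec":[0.03,-0.3,0.85]}
    - {"jaw":1,"pos":[-30,-36,-6],"rotvec":[0.03,-0.3,0.85]}
    - {"jaw":1,"pos":[-30,-36,-6],"rotvec":[0.03,-0.3,0.85]}
    - {"jaw":1,"pos":[-30,-36,-6],"rotvec":[0.03,-0.3,0.85]}
    - {"jaw":1,"pos":[-30,-36,-6],"rotvec":[0.03,-0.3,0.85]}

```text
clock: 1.1
tool_pos: [0.3641, 0.162, 0.2992]
eef_rot: [0.54, 0.829, -0.037, 0.142]
contact_force: [-0.4, 0.4, -0.2]
opening: 1.0
finger_force: 0.0
```

Run:
```python
from h import *
o,M=yoke(.5266,-.2825,-1.217)
T=tool(-M[:,2],.755*M[:,1]+.656*M[:,0])
p=o+M@[-.04,0.02,.14];go(p,T);print(r.get_state()['q'])
```

```text
t 1.1 d [-0.3456 -0.0122  0.1333] rot [ 0.0206 -0.2783  0.7434]
[-0.99964411  0.31251455  0.30081279  2.19667712  0.33154554  0.66490673
 -0.56144323]
```

steer_hand:
  ticks:
    - {"jaw":1,"pos":[-34,-1,13],"rotvec":[0.02,-0.28,0.74]}
    - {"jaw":1,"pos":[-34,-1,13],"rotvec":[0.02,-0.28,0.74]}
    - {"jaw":1,"pos":[-34,-1,13],"rotvec":[0.02,-0.28,0.74]}
    - {"jaw":1,"pos":[-34,-1,13],"rotvec":[0.02,-0.28,0.74]}
    - {"jaw":1,"pos":[-34,-1,13],"rotvec":[0.02,-0.28,0.74]}
    - {"jaw":1,"pos":[-34,-1,13],"rotvec":[0.02,-0.28,0.74]}
    - {"jaw":1,"pos":[-34,-1,13],"rotvec":[0.02,-0.28,0.74]}
    - {"jaw":1,"pos":[-34,-1,13],"rotvec":[0.02,-0.28,0.74]}
    - {"jaw":1,"pos":[-34,-1,13],"rotvec":[0.02,-0.28,0.74]}
    - {"jaw":1,"pos":[-34,-1,13],"rotvec":[0.02,-0.28,0.74]}

```text
clock: 2.1
tool_pos: [0.5096, -0.1644, 0.2656]
eef_rot: [0.792, 0.553, -0.063, 0.251]
contact_force: [-0.4, 0.6, -0.2]
opening: 0.998
finger_force: 0.0
```

Run:
```python
from h import *
o,M=yoke(.5266,-.2825,-1.217)
T=tool(-M[:,2],.755*M[:,1]+.656*M[:,0])
p=o+M@[-.04,0.02,.14];go(p,T);print(r.get_state()['q'])
import pickle
c=cam('wrist');im=snap('wrist','w1');pickle.dump(c,open('w1.pkl','wb'));print(r.get_state()['qd'])
P=[o,*(o+(M@barpts(.46).T).T)];print(proj(0,P,c))
```

```text
t 2.1 d [-0.011   0.0029  0.0063] rot [ 0.0025 -0.003   0.0084]
[-0.45785005  0.57387437  0.6102179   2.11116084  0.46809148  0.36489279
 -0.73741564]
[-0.01997366 -0.00449485 -0.00232416  0.00268881  0.00014444 -0.00191372
  0.00270998]
[[327.74536202 236.37537246]
 [352.52441896 200.50902222]
 [309.43984762 189.49421324]]
```

View pics/w1.png

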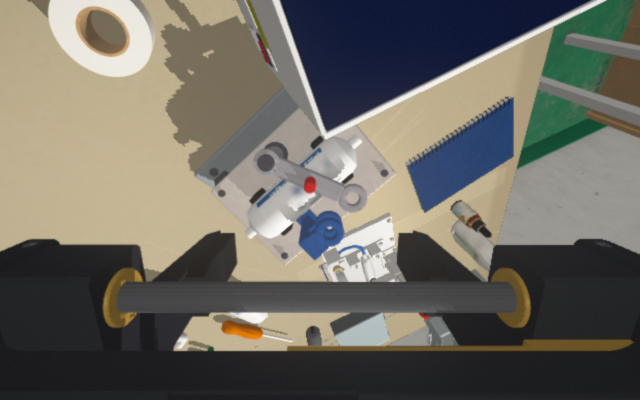

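The wrist view shows the ear hole near (329,231), the eye near (350,197) and the post near (310,185), about 4 px above the prediction. I'll enlarge it to refine.

Run:
```python
import cv2
t=cv2.imread('pics/w1.png')[135:265,240:380]
cv2.imwrite('pics/c2.png',cv2.resize(t,None,fx=4.6,fy=4.6,interpolation=cv2.INTER_CUBIC)[:,:])
```

```text
(no output)
```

View pics/c2.png

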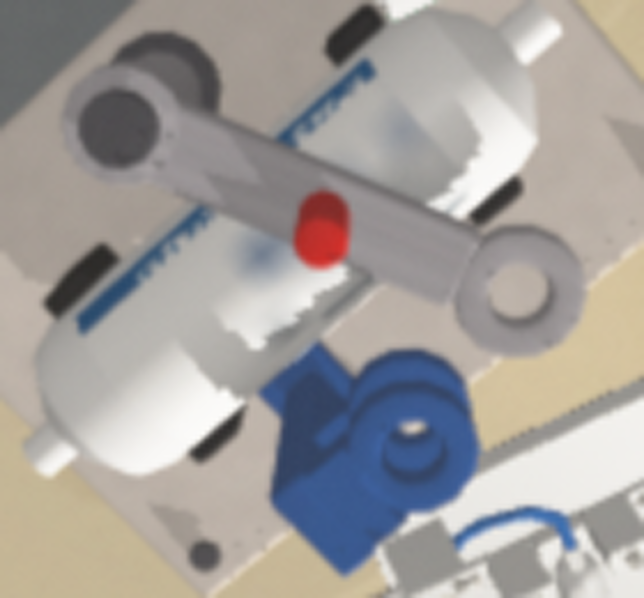

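Run:
```python
from h import *
import pickle
from scipy.optimize import least_squares
ct,cs=cam('top'),cam('side');cw=pickle.load(open('w1.pkl','rb'))
sp=(300+217/4,230+24/4)
h,e,p=(330,231.9),(352.8,197.6),(309.8,187.6)
for n,a,b in(('hole',(454.3,150.8),h),('eye',(442,134.5),e),('post',(425,152.8),p)):print(n,tri([(ct,a),(cw,b)]))
obs=[('h',ct,(454.3,150.8)),('e',ct,(442,134.5)),('p',ct,(425,152.8)),('p',cs,sp),('h',cw,h),('e',cw,e),('p',cw,p)]
def f(q):
    o,M=yoke(*q[:3]);E,P=barpts(q[3]);D={'h':o,'e':o+M@E,'p':o+M@P}
    return np.array([proj(0,D[k],c)[0]-uv for k,c,uv in obs]).ravel()
s=least_squares(f,[.5266,-.2825,-1.217,.46]);print(s.x,s.fun.reshape(-1,2).round(1))
obs=obs[4:];s=least_squares(f,s.x);print(s.x,s.fun.reshape(-1,2).round(1))
o,M=yoke(*s.x[:3]);print(proj(0,o+M@[0,-.034,0],cw)*1,proj(0,o+M@[-.1,0,-.012],cw))
```

```text
hole (array([ 0.53024273, -0.28729591,  0.15528433]), [np.float64(0.0012101818924860714), np.float64(0.001210181892485934)])
eye (array([ 0.56903886, -0.26490928,  0.1439297 ]), [np.float64(0.00044305884168427867), np.float64(0.0004430588416844315)])
post (array([ 0.52862382, -0.22512164,  0.1451361 ]), [np.float64(0.0006888589873919929), np.float64(0.0006888589873922385)])
[ 0.52997062 -0.28043095 -1.17902106  0.44452414] [[-1.9 -1.1]
 [-0.8 -0.5]
 [-1.6 -0.6]
 [-0.3 -0.9]
 [ 0.1  2. ]
 [ 0.8  0.9]
 [-0.3  0.6]]
[ 0.53075272 -0.27816794 -1.17747062  0.42895378] [[ 0.3  0.4]
 [ 0.4  0.4]
 [-0.6 -0.6]]
[[307.05150923 251.72482532]] [[265.88941425 161.76200312]]
```

Fit is consistent, and predicted web and hinge match within 1 px. Now over the post, then grip.

Add to h.py:
```python
Y=(.5308,-.2782,-1.1775)
o,M=yoke(*Y);T=tool(-M[:,2],.755*M[:,1]+.656*M[:,0])
def yp(x,y,z): return o+M@(np.array([x,y,z])/1e3)
```

Run:
```python
from h import *
P=barpts(.429)[1]*1e3;print(P)
go(yp(P[0],P[1],45),T);go(yp(P[0],P[1],-5),T)
```

```text
[-54.5308917   20.79808142  18.        ]
t 2.15 d [ 0.0034 -0.006   0.1   ] rot [-0.012   0.0092 -0.0245]
t 2.15 d [ 0.0038 -0.0054  0.15  ] rot [-0.012   0.0092 -0.0245]
```

In the tool's units: 0.12 m is 12, 0.1 m is 10.

steer_hand:
  ticks:
    - {"jaw":0.4,"pos":[0.3,-0.6,5],"rotvec":[-0.012,0.009,-0.024]}
    - {"jaw":0.4,"pos":[0.3,-0.6,10],"rotvec":[-0.012,0.009,-0.024]}
    - {"jaw":0.4,"pos":[0.3,-0.6,10],"rotvec":[-0.012,0.009,-0.024]}
    - {"jaw":0.4,"pos":[0.3,-0.6,10],"rotvec":[-0.012,0.009,-0.024]}
    - {"jaw":0.4,"pos":[0.3,-0.6,12],"rotvec":[-0.012,0.009,-0.024]}
  grip_force: 25

```text
clock: 2.65
tool_pos: [0.528, -0.2117, 0.1693]
eef_rot: [0.784, 0.563, -0.059, 0.253]
contact_force: [0.3, 0.4, 0.1]
opening: 0.574
finger_force: 0.0
```

Run:
```python
from h import *
P=barpts(.429)[1]*1e3
go(yp(P[0],P[1],-5),T)
c=cam('wrist');snap('wrist','w2');print(proj(0,[yp(*P),yp(0,0,0),yp(*(barpts(.429)[0]*1e3))],c))
im=cv2.imread('pics/w2.png')[120:320,200:440];cv2.imwrite('pics/c3.png',cv2.resize(im,None,fx=3,fy=3,interpolation=cv2.INTER_CUBIC))
```

```text
t 2.65 d [ 0.001  -0.0037  0.0408] rot [ 0.0021  0.0009 -0.0033]
[[308.57065996 234.36308787]
 [338.19330365 295.97200626]
 [373.05578388 244.58907751]]
```

View pics/c3.png

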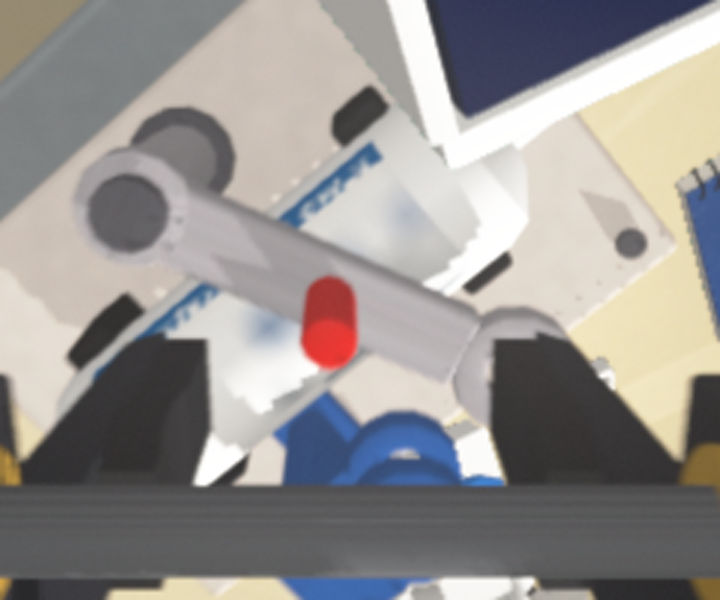

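The post top is at (309.7,234.3), within 1 px of the prediction, and lies between the fingers. Descending and gripping.

steer_hand:
  ticks:
    - {"jaw":0.4,"pos":[0.1,-0.35,0],"rotvec":[0.002,0.001,-0.003]}
    - {"jaw":0.4,"pos":[0.1,-0.35,2],"rotvec":[0.002,0.001,-0.003]}
    - {"jaw":0.4,"pos":[0.1,-0.35,4],"rotvec":[0.002,0.001,-0.003]}
    - {"jaw":0.4,"pos":[0.1,-0.35,4],"rotvec":[0.002,0.001,-0.003]}
    - {"jaw":0,"pos":[0.1,-0.35,4],"rotvec":[0.002,0.001,-0.003]}
    - {"jaw":0,"pos":[0.1,-0.35,4],"rotvec":[0.002,0.001,-0.003]}
    - {"jaw":0,"pos":[0.1,-0.35,4],"rotvec":[0.002,0.001,-0.003]}
    - {"jaw":0,"pos":[0.1,-0.35,4],"rotvec":[0.002,0.001,-0.003]}
    - {"jaw":0,"pos":[0.1,-0.35,4],"rotvec":[0.002,0.001,-0.003]}
  grip_force: 25

```text
clock: 3.6
tool_pos: [0.5317, -0.2292, 0.1328]
eef_rot: [0.784, 0.565, -0.06, 0.251]
contact_force: [-4.5, 5.2, 9.7]
opening: 0.126
finger_force: 25.0
```

Run:
```python
from h import *
for th in (.429,.3,.2,.1,0,-.04):
    P=barpts(th)[1]*1e3;print(th);go(yp(P[0],P[1],-5),T)
```

```text
0.429
t 3.6 d [0.0008 0.0009 0.0004] rot [-0.0019  0.0007  0.0005]
0.3
t 3.6 d [-0.0049 -0.0021  0.0004] rot [-0.0019  0.0007  0.0005]
0.2
t 3.6 d [-0.009  -0.005   0.0004] rot [-0.0019  0.0007  0.0005]
0.1
t 3.6 d [-0.0128 -0.0082  0.0004] rot [-0.0019  0.0007  0.0005]
0
t 3.6 d [-0.0163 -0.0118  0.0005] rot [-0.0019  0.0007  0.0005]
-0.04
t 3.6 d [-0.0175 -0.0133  0.0005] rot [-0.0019  0.0007  0.0005]
```

steer_hand:
  ticks:
    - {"jaw":0,"pos":[-0.5,-0.2,-0.1]}
    - {"jaw":0,"pos":[-0.9,-0.5,-0.1]}
    - {"jaw":0,"pos":[-1.3,-0.8,-0.1]}
    - {"jaw":0,"pos":[-1.6,-1.2,-0.1]}
    - {"jaw":0,"pos":[-1.8,-1.3,-0.1]}
    - {"jaw":0,"pos":[-1.8,-1.3,-0.1]}

```text
clock: 4.2
tool_pos: [0.5158, -0.2411, 0.1358]
eef_rot: [0.783, 0.565, -0.059, 0.252]
contact_force: [2.7, 2.5, 1.9]
opening: 0.126
finger_force: 25.0
```

Run:
```python
from h import *
P=barpts(0)[1]*1e3;go(yp(P[0],P[1],-5),T);s=r.get_state();print('in yoke mm',M.T@(s['tool_pos']-o)*1e3,'F yoke',M.T@s['contact_force'])
```

```text
t 4.2 d [ 0.0007 -0.0011  0.0006] rot [ 0.001  -0.0009  0.0008]
in yoke mm [-48.71054625   0.34188159  -4.40827554] F yoke [-0.13616584  3.42322033  2.30353839]
```

In the tool's units: -0.002 m is -0.2, -0.003 m is -0.3.

steer_hand:
  ticks:
    - {"jaw":0,"pos":[-0.2,-0.22,0]}
    - {"jaw":0,"pos":[-0.2,-0.22,0]}
    - {"jaw":0,"pos":[-0.3,-0.3,0]}
    - {"jaw":0,"pos":[-0.3,-0.3,0]}

```text
clock: 4.6
tool_pos: [0.5124, -0.2429, 0.136]
eef_rot: [0.783, 0.565, -0.059, 0.252]
contact_force: [3.6, 4.1, 1.7]
opening: 0.121
finger_force: 25.0
```

Run:
```python
from h import *
s=r.get_state();print('in yoke mm',M.T@(s['tool_pos']-o)*1e3,'F yoke',M.T@s['contact_force'])
```

```text
in yoke mm [-48.3639932   -3.42563907  -4.38483708] F yoke [-1.22789425  4.83913485  2.64880787]
```

steer_hand:
  ticks:
    - {"jaw":0,"pos":[-0.1,-0.1,0]}
    - {"jaw":0,"pos":[-0.2,-0.2,0]}
    - {"jaw":0,"pos":[-0.2,-0.2,0]}

```text
clock: 4.9
tool_pos: [0.5123, -0.2429, 0.1361]
eef_rot: [0.782, 0.566, -0.057, 0.253]
contact_force: [7.8, 5.0, -0.8]
opening: 0.128
finger_force: 25.0
```

Run:
```python
from h import *
s=r.get_state();print('in yoke mm',M.T@(s['tool_pos']-o)*1e3,'F yoke',M.T@s['contact_force'])
c=cam('wrist');snap('wrist','w3')
for th in(0,-.05):print(proj(0,[o+M@p for p in barpts(th)]+[o],c).round(1))
im=cv2.imread('pics/w3.png')[120:320,200:440];cv2.imwrite('pics/c4.png',cv2.resize(im,None,fx=3,fy=3,interpolation=cv2.INTER_CUBIC))
```

```text
in yoke mm [-48.28643956  -3.54863626  -4.36010069] F yoke [-1.79808603  9.07113423  0.12317726]
[[371.6 295.3]
 [317.7 262.2]
 [375.6 307.8]]
[[364.9 299.9]
 [313.5 265.3]
 [375.6 307.8]]
```

View pics/c4.png

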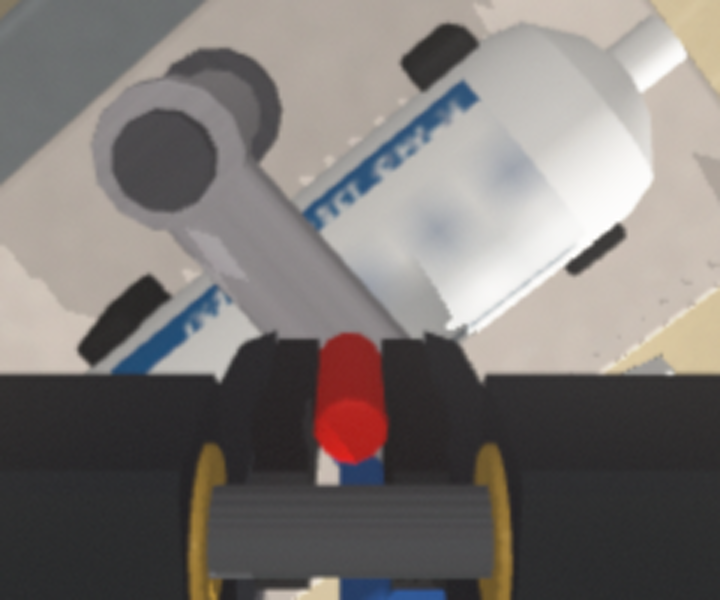

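The post is at (317,262.3) against a predicted (317.7,262.2) for bar home. The motion has stopped and the force is rising, so it's on the stop. Releasing and backing off along the tool axis to check.

In the tool's units: -0.14 m is -14, -0.11 m is -11.

steer_hand:
  ticks:
    - {"jaw":0.35,"pos":[0.1,0.1,0]}
    - {"jaw":0.35,"pos":[0.1,0.1,0]}
    - {"jaw":0.35,"pos":[0.1,0.1,0]}
    - {"jaw":0.35,"pos":[0.1,0.1,0]}
    - {"jaw":0.35,"pos":[0.1,0.1,-3]}
    - {"jaw":0.35,"pos":[0.1,0.1,-7]}
    - {"jaw":0.8,"pos":[0.1,0.1,-11]}
    - {"jaw":0.8,"pos":[0.1,0.1,-14]}
    - {"jaw":0.8,"pos":[0.1,0.1,-14]}

```text
clock: 5.85
tool_pos: [0.4807, -0.1796, 0.2572]
eef_rot: [0.784, 0.564, -0.062, 0.251]
contact_force: [1.1, -0.4, -0.4]
opening: 0.598
finger_force: 0.0
```

Run:
```python
from h import *
import pickle
c=cam('wrist');snap('wrist','w4');pickle.dump(c,open('w4.pkl','wb'))
for th in(0,.05):print(proj(0,[o+M@p for p in barpts(th)]+[o],c).round(1))
u,v=proj(0,o,c)[0].astype(int)
im=cv2.imread('pics/w4.png');x0,y0=u-90,v-80;print(x0,y0);cv2.imwrite('pics/c5.png',cv2.resize(im[y0:y0+130,x0:x0+140],None,fx=4.6,fy=4.6,interpolation=cv2.INTER_CUBIC))
# pin approach targets
go((.44,.176,.25),np.eye(3))
s=r.get_state();print(s['q'])
```

```text
[[352.3 214.8]
 [322.  186.8]
 [353.7 218.7]]
[[355.9 211.8]
 [324.  185. ]
 [353.7 218.7]]
263 138
t 5.9 d [ 0.2918 -0.1244 -0.1624] rot [-2.1333 -1.5368  0.1613]
[-0.21743865  0.49049598  0.26154564  2.19400269  0.96730013  0.43733914
 -1.20257144]
```

View pics/c5.png

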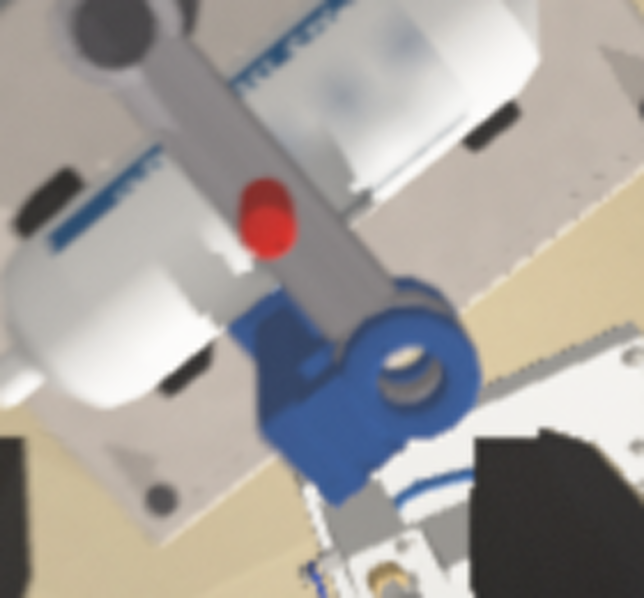

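The bar is home. The ear hole is at (352.6,218.9), about 1 px from the prediction, the eye sits between the ears, and the post is at (321,188). Next, over the pin.

Run:
```python
from h import *
from scipy.optimize import least_squares
import pickle
c1,c4=[pickle.load(open(f,'rb')) for f in('w1.pkl','w4.pkl')]
obs=[((0,0,0),c1,(330,231.9)),((0,0,0),c4,(352.6,218.9)),((0,-34,0),c1,(307.4,251.1)),((-50,0,18),c4,(321.3,187.9))]
def f(q):
    o,M=yoke(*q);return np.array([proj(0,o+M@(np.array(k)/1e3),c)[0]-uv for k,c,uv in obs]).ravel()
s=least_squares(f,Y);print(s.x,s.fun.reshape(-1,2).round(1))
ct=cam('top')
a,b=onplane(0,(226+95/6,170+278/6),.052,ct),onplane(0,(226+272/6,170+248/6),.052,ct);print('block edge heading',np.degrees(np.arctan2(*(b-a)[1::-1])))
a,b=onplane(0,(388,150),.21,ct),onplane(0,(190,163),.21,ct);print('box edge',a,b)
yax=a*0+[np.sin(.17),np.cos(.17),0]
D=tool(np.array([0,0,-1.]),yax);go((.43,.176,.21),D)
```

```text
[ 0.53051692 -0.27797234 -1.16033253] [[ 0.1  0.4]
 [ 0.8 -0.3]
 [-0.3  0.8]
 [-0.4 -0.5]]
block edge heading -81.70076789921873
box edge [ 0.52471054 -0.13347433  0.21      ] [0.50777113 0.28079935 0.21      ]
t 5.9 d [ 0.3033 -0.1467 -0.1296] rot [-0.0865  0.5845 -1.6795]
```

In the tool's units: 0.3 m is 30, -0.147 m is -14.7.

steer_hand:
  ticks:
    - {"jaw":0.8,"pos":[2,-3,-4],"rotvec":[-0.01,0.05,-0.15]}
    - {"jaw":0.8,"pos":[30,-14.7,-13],"rotvec":[-0.087,0.584,-1.68]}
    - {"jaw":0.8,"pos":[30,-14.7,-13],"rotvec":[-0.087,0.584,-1.68]}
    - {"jaw":0.8,"pos":[30,-14.7,-13],"rotvec":[-0.087,0.584,-1.68]}
    - {"jaw":0.8,"pos":[30,-14.7,-13],"rotvec":[-0.087,0.584,-1.68]}
    - {"jaw":0.8,"pos":[30,-14.7,-13],"rotvec":[-0.087,0.584,-1.68]}
    - {"jaw":0.8,"pos":[30,-14.7,-13],"rotvec":[-0.087,0.584,-1.68]}
    - {"jaw":0.8,"pos":[30,-14.7,-13],"rotvec":[-0.087,0.584,-1.68]}
    - {"jaw":0.8,"pos":[30,-14.7,-13],"rotvec":[-0.087,0.584,-1.68]}
    - {"jaw":0.8,"pos":[30,-14.7,-13],"rotvec":[-0.087,0.584,-1.68]}

```text
clock: 6.9
tool_pos: [0.4288, 0.171, 0.2064]
eef_rot: [0.213, 0.976, -0.013, 0.043]
contact_force: [0.2, 0.5, -0.2]
opening: 0.799
finger_force: 0.0
```

steer_hand:
  ticks:
    - {"jaw":0.8,"rotvec":[0,0,-0.15]}
    - {"jaw":0.8,"rotvec":[0,0,-0.15]}

```text
clock: 7.1
tool_pos: [0.4295, 0.1696, 0.2063]
eef_rot: [0.143, 0.989, -0.016, 0.043]
contact_force: [-0.8, 0.1, -0.8]
opening: 0.8
finger_force: 0.0
```

Run:
```python
from h import *
D=tool(np.array([0,0,-1.]),np.array([np.sin(.17),np.cos(.17),0]));go((.43,.176,.21),D);print(r.get_state()['q'])
```

```text
t 7.1 d [ 0.001   0.0062 -0.0039] rot [-0.025   0.088  -0.1178]
[-0.15636438  0.5657143  -0.57587749  2.11734692  0.6981978   0.61492186
  0.03721691]
```

steer_hand:
  ticks:
    - {"jaw":0.8,"pos":[0.1,0.6,-0.4],"rotvec":[-0.025,0.088,-0.118]}
    - {"jaw":0.8,"pos":[0.1,0.6,-0.4],"rotvec":[-0.025,0.088,-0.118]}
    - {"jaw":0.8,"pos":[0.1,0.6,-0.4],"rotvec":[-0.025,0.088,-0.118]}

```text
clock: 7.4
tool_pos: [0.43, 0.1767, 0.2103]
eef_rot: [0.087, 0.996, 0.0, 0.001]
contact_force: [-0.7, -0.4, 0.9]
opening: 0.802
finger_force: 0.0
```

Run:
```python
from h import *
import pickle
s=r.get_state();print(s['tool_pos'],s['eef_rot'])
c=cam('wrist');snap('wrist','w5');pickle.dump(c,open('w5.pkl','wb'))
u,v=proj(0,[.44,.176,.088],c)[0].astype(int);x0,y0=u-50,v-55;print(u,v,x0,y0)
im=cv2.imread('pics/w5.png');cv2.imwrite('pics/c6.png',cv2.resize(im[y0:y0+100,x0:x0+100],None,fx=6,fy=6,interpolation=cv2.INTER_CUBIC))
```

```text
[0.42996337 0.17667121 0.21034464] [8.68820714e-02 9.96218091e-01 8.87651024e-05 1.00683030e-03]
317 200 267 145
```

View pics/c6.png

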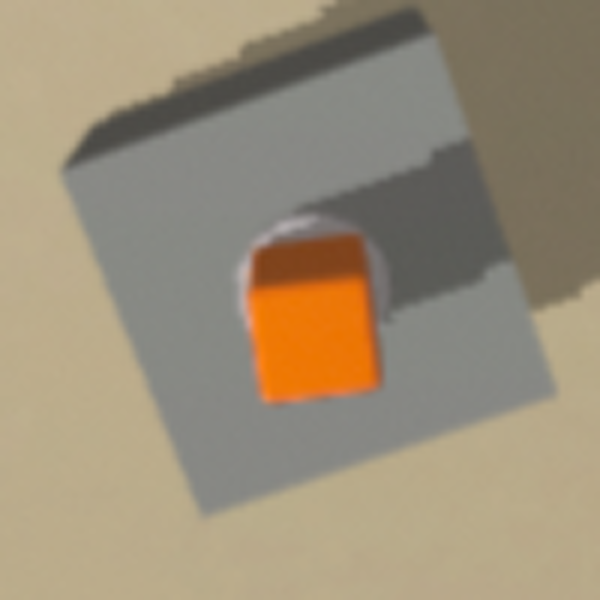

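The grip-top corners are at crop (248,292), (370,278), (382,386), (265,402), which puts the centre at image (319.7,201.6). The flange centre is near crop (314,286). The grip is turned relative to the block.

Run:
```python
from h import *
import pickle
c=pickle.load(open('w5.pkl','rb'))
w=lambda p:(267+p[0]/6,145+p[1]/6)
print('tri',tri([(cam('top'),(251,198.7)),(c,(319.7,201.6)),(cam('side'),(299.3,179.2))]))
g=[onplane(0,w(p),.088,c) for p in[(248,292),(370,278),(382,386),(265,402)]]
ct=np.mean(g,0);print('grip',ct);b=[onplane(0,w(p),.052,c) for p in[(63,172),(435,38),(555,397),(205,515)]]
print('block',np.mean(b,0));
for q in(g,b):print([ (round(1e3*np.linalg.norm((q[(i+1)%4]-q[i])),1),round(np.degrees(np.arctan2(*(q[(i+1)%4]-q[i])[1::-1])),1)) for i in range(4)])
```

```text
tri (array([0.44071775, 0.17701827, 0.08562069]), [np.float64(0.0022061275979826283), np.float64(0.0011574759594595097), np.float64(0.0011789940599540626)])
grip [0.44106384 0.17777646 0.088     ]
block [0.441569   0.17781549 0.052     ]
[(np.float64(19.4), np.float64(86.8)), (np.float64(18.1), np.float64(-3.2)), (np.float64(19.0), np.float64(-91.8)), (np.float64(18.5), np.float64(178.1))]
[(np.float64(69.2), np.float64(99.8)), (np.float64(69.3), np.float64(9.7)), (np.float64(68.4), np.float64(-80.2)), (np.float64(69.2), np.float64(-169.6))]
```

Run:
```python
from h import *
a=np.radians(87.5);D=tool(np.array([0,0,-1.]),np.array([np.cos(a),np.sin(a),0]));go((.4412,.1778,.062),D)
```

```text
t 7.45 d [-0.0112  0.0029  0.1484] rot [-0.0003  0.0019 -0.1282]
```

In the tool's units: 0.148 m is 14.8, 0.14 m is 14.

steer_hand:
  ticks:
    - {"jaw":0.6,"pos":[-1.1,0.3,4],"rotvec":[0,0.002,-0.128]}
    - {"jaw":0.6,"pos":[-1.1,0.3,9],"rotvec":[0,0.002,-0.128]}
    - {"jaw":0.6,"pos":[-1.1,0.3,12],"rotvec":[0,0.002,-0.128]}
    - {"jaw":0.6,"pos":[-1.1,0.3,14],"rotvec":[0,0.002,-0.128]}
    - {"jaw":0.6,"pos":[-1.1,0.3,14.8],"rotvec":[0,0.002,-0.128]}
    - {"jaw":0.6,"pos":[-1.1,0.3,14.8],"rotvec":[0,0.002,-0.128]}
  grip_force: 40

```text
clock: 8.05
tool_pos: [0.4404, 0.1788, 0.0625]
eef_rot: [0.019, 1.0, -0.0, -0.001]
contact_force: [-0.1, -0.6, 0.2]
opening: 0.595
finger_force: 0.0
```

Run:
```python
from h import *
a=np.radians(87.5);D=tool(np.array([0,0,-1.]),np.array([np.cos(a),np.sin(a),0]));go((.4412,.1778,.062),D)
```

```text
t 8.05 d [-0.0008 -0.001   0.0005] rot [-0.0006 -0.0014  0.0047]
```

steer_hand:
  ticks:
    - {"jaw":0}
    - {"jaw":0}
    - {"jaw":0}
    - {"jaw":0}
    - {"jaw":0}
    - {"jaw":0}
  grip_force: 40

```text
clock: 8.65
tool_pos: [0.4417, 0.1785, 0.0633]
eef_rot: [0.02, 1.0, 0.001, 0.0]
contact_force: [0.8, -1.6, 5.9]
opening: 0.225
finger_force: 40.0
```

Gripped: 19.8 mm across at 40 N. Lifting, and working out the transit.

The manual's scale: shifts go in cm. Converting my numbers, -0.21 m is -21, -0.235 m is -23.5.

```bash
sed -i 's/^Y=.*/Y=(.5306,-.2780,-1.164)/' h.py
```

steer_hand:
  ticks:
    - {"jaw":0,"pos":[0,0,-2]}
    - {"jaw":0,"pos":[0,0,-6]}
    - {"jaw":0,"pos":[0,0,-11]}
    - {"jaw":0,"pos":[0,0,-16]}
    - {"jaw":0,"pos":[0,0,-21]}
    - {"jaw":0,"pos":[0,0,-23.5]}
    - {"jaw":0,"pos":[0,0,-23.5]}
  grip_force: 40

```text
clock: 9.35
tool_pos: [0.443, 0.1795, 0.301]
eef_rot: [0.02, 1.0, 0.002, 0.003]
contact_force: [-0.5, -0.2, -1.5]
opening: 0.225
finger_force: 40.0
```

Run:
```python
from h import *
print(yp(0,0,150));go(yp(0,0,150),T);print(r.get_state()['q'])
```

```text
[ 0.50092482 -0.20912052  0.29390381]
t 9.35 d [-0.0736 -0.386   0.0059] rot [ 0.1303 -0.5909  1.7894]
[ 0.06996742  0.51029162 -0.84929751  1.89634079  0.47237675  0.93971599
  0.52902881]
```

In the tool's units: -0.386 m is -38.6, -0.19 m is -19.

steer_hand:
  ticks:
    - {"jaw":0,"pos":[-4,-19,-2],"rotvec":[0.13,-0.59,1.79]}
    - {"jaw":0,"pos":[-4,-19,-2],"rotvec":[0.13,-0.59,1.79]}
    - {"jaw":0,"pos":[-4,-19,-2],"rotvec":[0.13,-0.59,1.79]}
    - {"jaw":0,"pos":[-4,-19,-2],"rotvec":[0.13,-0.59,1.79]}
    - {"jaw":0,"pos":[-4,-19,-2],"rotvec":[0.13,-0.59,1.79]}
    - {"jaw":0,"pos":[-4,-19,-2],"rotvec":[0.13,-0.59,1.79]}
    - {"jaw":0,"pos":[-7.4,-38.6,0],"rotvec":[0.13,-0.59,1.79]}
    - {"jaw":0,"pos":[-7.4,-38.6,0],"rotvec":[0.13,-0.59,1.79]}
    - {"jaw":0,"pos":[-7.4,-38.6,0],"rotvec":[0.13,-0.59,1.79]}
    - {"jaw":0,"pos":[-7.4,-38.6,0.6],"rotvec":[0.13,-0.59,1.79]}

```text
clock: 10.35
tool_pos: [0.499, -0.2112, 0.2904]
eef_rot: [0.662, 0.717, -0.052, 0.211]
contact_force: [1.3, -0.2, -1.1]
opening: 0.221
finger_force: 40.0
```

Run:
```python
from h import *
go(yp(0,0,130),T)
```

```text
t 10.35 d [-0.0016  0.002   0.0163] rot [ 0.0193 -0.1177  0.3678]
```

steer_hand:
  ticks:
    - {"jaw":0,"pos":[-0.2,0.2,1],"rotvec":[0.019,-0.118,0.368]}
    - {"jaw":0,"pos":[-0.2,0.2,1.6],"rotvec":[0.019,-0.118,0.368]}
    - {"jaw":0,"pos":[-0.2,0.2,1.6],"rotvec":[0.019,-0.118,0.368]}
    - {"jaw":0,"pos":[-0.2,0.2,1.6],"rotvec":[0.019,-0.118,0.368]}
    - {"jaw":0,"pos":[-0.2,0.2,1.6],"rotvec":[0.019,-0.118,0.368]}

```text
clock: 10.85
tool_pos: [0.5052, -0.2163, 0.2772]
eef_rot: [0.778, 0.573, -0.058, 0.252]
contact_force: [1.3, 0.2, -0.9]
opening: 0.221
finger_force: 40.0
```

Run:
```python
from h import *
go(yp(0,0,75),T)
```

```text
t 10.85 d [-0.0017 -0.      0.0564] rot [ 0.0004 -0.002   0.0082]
```

steer_hand:
  ticks:
    - {"jaw":0,"pos":[-0.17,0,2],"rotvec":[0,-0.002,0.008]}
    - {"jaw":0,"pos":[-0.17,0,4.5],"rotvec":[0,-0.002,0.008]}
    - {"jaw":0,"pos":[-0.17,0,5.64],"rotvec":[0,-0.002,0.008]}
    - {"jaw":0,"pos":[-0.17,0,5.64],"rotvec":[0,-0.002,0.008]}
    - {"jaw":0,"pos":[-0.17,0,5.64],"rotvec":[0,-0.002,0.008]}

```text
clock: 11.35
tool_pos: [0.5162, -0.2442, 0.2301]
eef_rot: [0.781, 0.569, -0.057, 0.253]
contact_force: [-0.5, 0.8, -1.1]
opening: 0.217
finger_force: 40.0
```

Run:
```python
from h import *
import pickle
go(yp(0,0,75),T)
s=r.get_state();C=R.from_quat(s['eef_rot']).as_matrix();tip=s['tool_pos']+C@[0,0,.057]
c=cam('wrist');snap('wrist','w6');snap('side','s6');snap('top','t6');pickle.dump((c,s['tool_pos'],C),open('w6.pkl','wb'))
pr=proj(0,[tip,o,yp(-50,0,18)],c).round(1);print(pr,proj('side',[tip,o]),M.T@(tip-o)*1e3)
u,v=pr[1].astype(int);x0,y0=u-60,v-60;print(x0,y0)
A=cv2.resize(cv2.imread('pics/w6.png')[y0:y0+120,x0:x0+100],None,fx=5,fy=5,interpolation=cv2.INTER_CUBIC)
u,v=proj('side',o)[0].astype(int);x1,y1=u-25,v-40;print(x1,y1)
B=cv2.resize(cv2.imread('pics/s6.png')[y1:y1+100,x1:x1+50],None,fx=6,fy=6,interpolation=cv2.INTER_CUBIC)
cv2.imwrite('pics/c7.png',np.hstack([A,B]))
```

```text
t 11.35 d [ 0.0008 -0.0009  0.0006] rot [ 0.0016  0.0002 -0.0032]
[[314.9 214.8]
 [313.7 206.2]
 [266.3 162.4]] [[359.04377971 236.41147601]
 [361.04904024 247.87154381]] [ 1.27284269  0.21114691 18.6031542 ]
253 146
336 207
```

View pics/c7.png

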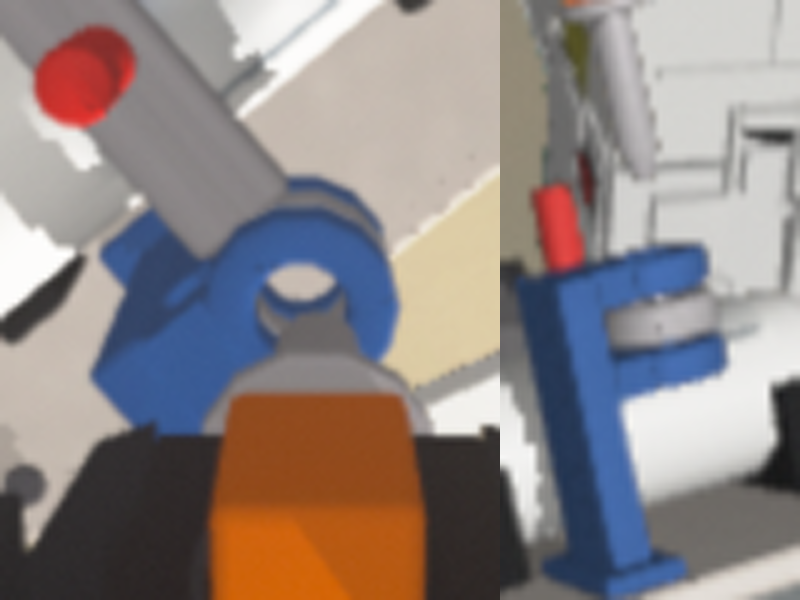

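The wrist view puts the hole at (313.4,206.5), as predicted, with the pin in frame. The side view puts the tip at (359.7,236.2), also as predicted. I compare the pin outline with the model to get the pin's true offset.

Run:
```python
from h import *
import pickle
c,t,C=pickle.load(open('w6.pkl','rb'))
a=np.linspace(0,2*np.pi,73)
def P(z,rad=None,xy=None): # pin frame mm -> crop px
    q=np.array(xy if xy is not None else np.c_[rad*np.cos(a),rad*np.sin(a)],float)
    X=t+(C@(np.c_[q,np.full(len(q),11-z)]/1e3).T).T
    return (proj(0,X,c)-[253,146])*5
for n,z,rad in(('flange bot',0,14),('flange top',4,14),('tip',-46,2.5),('taper',-37,6)):
    q=P(z,rad);print(n,'x',q[:,0].min().round(),q[:,0].max().round(),'y',q[:,1].min().round(),q[:,1].max().round())
print('grip z4',P(4,xy=[(10,-10),(10,10)]).round(),'z36',P(36,xy=[(10,-10),(10,10)]).round())
print('axis at ear',P(-(75.6-11),xy=[(0,0)]),'1mm x,y there',P(-64.6,xy=[(1,0),(0,1)]))
```

```text
flange bot x 187.0 428.0 y 358.0 581.0
flange top x 184.0 431.0 y 370.0 598.0
tip x 292.0 327.0 y 328.0 360.0
taper x 267.0 352.0 y 324.0 405.0
grip z4 [[218. 404.]
 [397. 404.]] z36 [[195. 532.]
 [416. 532.]]
axis at ear [[310.00603406 306.00556096]] 1mm x,y there [[309.99361741 299.98275918]
 [316.30474358 306.00043769]]
```

Run:
```python
from h import *
import pickle
from scipy.optimize import least_squares
c,t,C=pickle.load(open('w6.pkl','rb'))
pts=np.array([(10,-10,4),(10,10,4),(10,-10,36),(10,10,36)],float);ob=np.array([(232,395),(405,393),(212,505),(425,505)])
def P(q,d): # pin pts -> crop px, pin origin offset d in tool (mm)
    q=np.atleast_2d(q)*[1,1,-1]+[0,0,11]+d
    return (proj(0,t+(C@(q/1e3).T).T,c)-[253,146])*5
def f(d):
    a=np.linspace(0,6.283,73);fl=P(np.c_[14*np.cos(a),14*np.sin(a),0*a],d)
    return np.r_[(P(pts,d)-ob).ravel(),fl[:,1].min()-353,P((0,0,-44),d)[0,0]-318]
s=least_squares(f,[0,0,0]);print(s.x,s.fun.round())
d=s.x
# where axis meets the (apparent) ear plane: apparent yoke depth scaled by same z shift
for dz in(0,d[2]):
    q=np.array([d[0],d[1],75.6+dz]);px=lambda q:((proj(0,t+C@(q/1e3),c)-[253,146])*5)[0]
    p0=px(q);J=np.c_[px(q+[1,0,0])-p0,px(q+[0,1,0])-p0];print('axis at ear',p0,'move',np.linalg.solve(J,np.array([302,302.5])-p0))
```

```text
[-2.18855788  1.2310424   9.5205508 ] [ 2. -3. -2. -1.  4.  4. -3.  4. -4. -0.]
axis at ear [317.76745118 319.13188935] move [ 2.77767002 -2.50813733]
axis at ear [317.70446416 301.49059518] move [-0.17231581 -2.59857064]
```

The wrist image puts the pin axis about 2.3 mm too far in tool y, with tool x roughly right. The taper allows ±5 mm on entry, so I shift and enter slowly, watching the lateral force.

Create st.py:
```python
from h import *
s=r.get_state();C=R.from_quat(s['eef_rot']).as_matrix()
print('TCP yoke mm',(M.T@(s['tool_pos']-o)*1e3).round(2),'F tool',(C.T@s['contact_force']).round(1),'M tool',(C.T@s['moment']).round(2),'tiltcmd',R.from_matrix(C.T@T).as_rotvec().round(4),'t',s['clock'])
```

```text
(no output)
```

steer_hand:
  ticks:
    - {"jaw":0,"pos":[0.03,-0.22,0],"rotvec":[0.0016,0,-0.003]}
    - {"jaw":0,"pos":[0.03,-0.22,0.8],"rotvec":[0.0016,0,-0.003]}
    - {"jaw":0,"pos":[0.03,-0.22,1.6],"rotvec":[0.0016,0,-0.003]}
    - {"jaw":0,"pos":[0.03,-0.22,2],"rotvec":[0.0016,0,-0.003]}
    - {"jaw":0,"pos":[0.03,-0.22,2.2],"rotvec":[0.0016,0,-0.003]}
    - {"jaw":0,"pos":[0.03,-0.22,2.2],"rotvec":[0.0016,0,-0.003]}
  grip_force: 40

```text
clock: 12.1
tool_pos: [0.519, -0.2535, 0.2099]
eef_rot: [0.78, 0.57, -0.058, 0.253]
contact_force: [-0.2, 0.1, -1.5]
opening: 0.223
finger_force: 40.0
```

```bash
python3 st.py
```

```text
TCP yoke mm [-0.51 -0.98 53.3 ] F tool [ 0.5 -0.7  1.2] M tool [ 0.48  0.35 -0.06] tiltcmd [ 0.0002  0.0007 -0.0004] t 12.1
```

In the tool's units: 0.007 m is 0.7, 0.006 m is 0.6.

steer_hand:
  ticks:
    - {"jaw":0,"pos":[0,0,0.2]}
    - {"jaw":0,"pos":[0,0,0.4]}
    - {"jaw":0,"pos":[0,0,0.6]}
    - {"jaw":0,"pos":[0,0,0.7]}
    - {"jaw":0,"pos":[0,0,0.7]}

```text
clock: 12.6
tool_pos: [0.5198, -0.2577, 0.2042]
eef_rot: [0.78, 0.569, -0.058, 0.253]
contact_force: [-1.7, -2.4, 0.2]
opening: 0.222
finger_force: 40.0
```

```bash
python3 st.py
```

```text
TCP yoke mm [ 0.24 -1.88 46.27] F tool [-2.8 -1.   0.6] M tool [ 0.56 -0.52 -0.03] tiltcmd [-0.0002  0.0026 -0.0016] t 12.6
```

In the tool's units: -0.0015 m is -0.15, 0.008 m is 0.8.

steer_hand:
  ticks:
    - {"jaw":0,"pos":[-0.15,-0.02,0]}
    - {"jaw":0,"pos":[-0.15,-0.02,0.3]}
    - {"jaw":0,"pos":[-0.15,-0.02,0.6]}
    - {"jaw":0,"pos":[-0.15,-0.02,0.8]}
    - {"jaw":0,"pos":[-0.15,-0.02,0.8]}

```text
clock: 13.1
tool_pos: [0.5213, -0.2618, 0.1974]
eef_rot: [0.78, 0.57, -0.058, 0.253]
contact_force: [-0.2, -2.7, -1.1]
opening: 0.22
finger_force: 40.0
```

```bash
python3 st.py
```

```text
TCP yoke mm [ 0.58 -2.14 38.18] F tool [-2.   0.   2.2] M tool [ 0.63 -0.3  -0.05] tiltcmd [ 0.0002  0.0008 -0.0006] t 13.1
```

steer_hand:
  ticks:
    - {"jaw":0,"pos":[-0.05,0,0.2]}
    - {"jaw":0,"pos":[-0.05,0,0.4]}
    - {"jaw":0,"pos":[-0.05,0,0.6]}
    - {"jaw":0,"pos":[-0.05,0,0.8]}
    - {"jaw":0,"pos":[-0.05,0,1]}
    - {"jaw":0,"pos":[-0.05,0,1]}

```text
clock: 13.7
tool_pos: [0.5232, -0.2665, 0.1889]
eef_rot: [0.78, 0.57, -0.058, 0.253]
contact_force: [-1.6, -2.5, -1.4]
opening: 0.221
finger_force: 40.0
```

```bash
python3 st.py
```

```text
TCP yoke mm [ 0.81 -2.23 28.28] F tool [-2.2 -1.4  2. ] M tool [ 0.64 -0.15 -0.05] tiltcmd [ 0.0004  0.0002 -0.0004] t 13.7
```

In the tool's units: 0.013 m is 1.3, 0.011 m is 1.1.

steer_hand:
  ticks:
    - {"jaw":0,"pos":[-0.05,-0.03,0.2]}
    - {"jaw":0,"pos":[-0.05,-0.03,0.5]}
    - {"jaw":0,"pos":[-0.05,-0.03,0.8]}
    - {"jaw":0,"pos":[-0.05,-0.03,1.1]}
    - {"jaw":0,"pos":[-0.05,-0.03,1.3]}
    - {"jaw":0,"pos":[-0.05,-0.03,1.3]}

```text
clock: 14.3
tool_pos: [0.5255, -0.2728, 0.1777]
eef_rot: [0.78, 0.57, -0.057, 0.253]
contact_force: [-1.3, 0.4, -1.4]
opening: 0.22
finger_force: 40.0
```

```bash
python3 st.py
```

```text
TCP yoke mm [ 0.93 -2.64 15.25] F tool [ 0.4 -1.7  0.8] M tool [ 0.6   0.14 -0.02] tiltcmd [ 0.0005  0.     -0.0003] t 14.3
```

Sliding freely. Now down to flange contact.

In the tool's units: 0.004 m is 0.4, 0.003 m is 0.3.

steer_hand:
  ticks:
    - {"jaw":0,"pos":[0,0,0.1]}
    - {"jaw":0,"pos":[0,0,0.2]}
    - {"jaw":0,"pos":[0,0,0.3]}
    - {"jaw":0,"pos":[0,0,0.4]}
    - {"jaw":0,"pos":[0,0,0.4]}

```text
clock: 14.8
tool_pos: [0.5262, -0.2745, 0.1747]
eef_rot: [0.78, 0.57, -0.057, 0.253]
contact_force: [-2.1, 0.6, 1.3]
opening: 0.223
finger_force: 40.0
```

```bash
python3 st.py
```

```text
TCP yoke mm [ 1.04 -2.67 11.74] F tool [-0.7 -1.6 -1.8] M tool [ 0.75  0.16 -0.09] tiltcmd [ 0.0009  0.     -0.0006] t 14.8
```

steer_hand:
  ticks:
    - {"jaw":0,"pos":[0,0,0.1]}
    - {"jaw":0,"pos":[0,0,0.2]}
    - {"jaw":0,"pos":[0,0,0.2]}

```text
clock: 15.1
tool_pos: [0.5263, -0.2746, 0.1745]
eef_rot: [0.78, 0.57, -0.057, 0.253]
contact_force: [-9.2, 10.2, 21.3]
opening: 0.221
finger_force: 40.0
```

```bash
python3 st.py
```

```text
TCP yoke mm [ 1.04 -2.59 11.55] F tool [ -2.4  -3.7 -24.9] M tool [ 1.38 -0.25 -0.08] tiltcmd [ 0.0026 -0.0004 -0.0007] t 15.1
```

The flange has seated: motion stopped at 25 N. Relieving the push, releasing and backing out along the axis.

In the tool's units: -0.0015 m is -0.15.

steer_hand:
  ticks:
    - {"jaw":0,"pos":[0,0,-0.15]}
    - {"jaw":0.4,"pos":[0,0,-0.15]}
    - {"jaw":0.4,"pos":[0,0,-0.15]}
    - {"jaw":0.4,"pos":[0,0,-0.15]}
    - {"jaw":0.4,"pos":[0,0,-0.15]}

```text
clock: 15.6
tool_pos: [0.5265, -0.275, 0.174]
eef_rot: [0.78, 0.57, -0.057, 0.253]
contact_force: [-0.5, -1.2, 0.7]
opening: 0.4
finger_force: 0.0
```

steer_hand:
  ticks:
    - {"jaw":0.4,"pos":[0,0,-1]}
    - {"jaw":0.4,"pos":[0,0,-3]}
    - {"jaw":0.4,"pos":[0,0,-6]}
    - {"jaw":0.4,"pos":[0,0,-10]}
    - {"jaw":0.4,"pos":[0,0,-13]}
    - {"jaw":0.4,"pos":[0,0,-13]}

```text
clock: 16.2
tool_pos: [0.502, -0.2136, 0.2897]
eef_rot: [0.78, 0.57, -0.054, 0.254]
contact_force: [-0.2, -1.2, 0.2]
opening: 0.4
finger_force: 0.0
```

Run:
```python
from h import *
s=r.get_state();c=cam('wrist');im=snap('wrist','w7');sd=snap('side','s7');tp=snap('top','t7')
def orange(im): 
    h=cv2.cvtColor(im,cv2.COLOR_RGB2HSV);return (h[...,0]>4)&(h[...,0]<16)&(h[...,1]>200)&(h[...,2]>90)
for n,I,cc in(('wrist',im,c),('side',sd,cam('side')),('top',tp,cam('top'))):
    pr=proj(0,[yp(0,0,20),yp(0,0,4),yp(0,0,36)],cc);m=orange(I);u,v=pr[0].astype(int)
    y,x=np.nonzero(m[v-30:v+30,u-30:u+30]);print(n,pr.round(1).tolist(),'orange c',x.mean()+u-30,y.mean()+v-30,'range',x.min()+u-30,x.max()+u-30,y.min()+v-30,y.max()+v-30,len(x))
# expected side rows for grip corners when seated
P=proj('side',[yp(a,b,z) for a in(-10,10) for b in(-10,10) for z in(4,36)]);print(P.min(0),P.max(0))
```

```bash
python3 st.py
```

```text
wrist [[313.7, 190.5], [313.8, 186.7], [313.7, 194.8]] orange c 312.62466487935654 193.95710455764075 range 303 322 184 203 373
TCP yoke mm [  1.15  -3.32 140.42] F tool [0.  0.8 0.7] M tool [ 0.44  0.26 -0.02] tiltcmd [-0.      0.0011 -0.0009] t 16.35<stdin>:7: RuntimeWarning: Mean of empty slice.
  ret = ret.dtype.type(ret / rcount)
Traceback (most recent call last):
ValueError: zero-size array to reduction operation minimum which has no identity
```

Run:
```python
from h import *
for n in('side','top'):
    I=cv2.imread(f'pics/{n[0]}7.png');h=cv2.cvtColor(I,cv2.COLOR_BGR2HSV);m=(h[...,0]>5)&(h[...,0]<18)&(h[...,1]>130)&(h[...,2]>60)
    P=proj(n,[yp(a,b,z) for a in(-10,10) for b in(-10,10) for z in(4,36)]);u,v=P.mean(0).astype(int)
    y,x=np.nonzero(m[v-20:v+20,u-20:u+20]);print(n,'pred',P.min(0),P.max(0),'obs',len(x),x.min(initial=99)+u-20,x.max(initial=0)+u-20,y.min(initial=99)+v-20,y.max(initial=0)+v-20)
```

```text
side pred [347.86198738 224.1796332 ] [369.01188513 246.98696769] obs 274 349 365 226 247
top pred [441.39355709 143.3488589 ] [457.20380187 156.66688739] obs 82 445 455 147 156
```

The side view shows the grip over rows 226–247 against a predicted 224–247, so the flange is flush. Handing in.

```bash
python3 -c "
from plant import r
print(r.finish_job())"
```

```text
the job is handed in; nothing more can be done
None
```

The bar is home against its stop, the pin is through both ears and the eye with its flange seated on the upper ear, the gripper has let go and backed clear, and the job was handed in at about 16 s with no verdict returned.

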